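# Book in a sample jar, then hold the block heater's cover open

## Task

Book the sample jar in: turn it where it stands so that its coded label squarely faces the reader's window, and leave it standing there. Then lift the cover of the block heater, which has no stay and falls shut, and hold it open at 60 degrees so that I can load the jar while the wells stay sheltered; finish while still holding it there, do not let go. Leave the other things on the bench as they are.

Things in the scene. Friction and masses are not known exactly. Their poses are not given: they have to be found in the camera images.
- jar: loose sample jar, upright in front of the reader: round, straight-sided amber glass, black cap, 51 mm across, 65 mm tall, 90 to 180 g. Origin: centre of its underside, z up. Its +x axis points out through the middle of its white bar-coded label (33 mm wide, one side only); a 12 mm wide white seal strip runs from the label over the cap's edge to near the centre of the cap's top, on the same side
- reader: fixed code reader: grey head 40 x 50 x 36 mm on a steel angle bracket, top 66 mm above the bench; its foot plate, 4 mm thick, reaches from 23 mm in front of the origin to 47 mm behind it. Origin on the bench under the head's centre, z up; its front with the black window looks along its own -x
- reader_window (a point): centre of the reader's window, on the front of its head, 46 mm above the bench; the jar's axis stands 75 to 97 mm in front of it
- heater: fixed block heater: white housing 190 mm deep (x), 240 mm wide (y), 115 mm high; a control console up to 60 mm high stands 51 mm out along its front below the cover's handle; inside are six jar wells. Origin on the bench under the housing's centre, z up; its own -x side is the front, roughly towards the robot
- lid (a joint): angle of the heater's cover in rad: 0 closed, grows as its front edge goes up and back about the hinge, 1.047 = 60 degrees, stop at 1.75. Turns freely about a level axis along the heater's y; falls shut when let go. A flat grey frame with a clear pane, 180 mm from hinge to front edge, 236 mm wide, 24 mm high, top 139 mm above the bench when closed, 0.4 to 0.75 kg
- lid_hinge (a point): middle of the hinge axis, 90 mm behind the heater's origin (its +x), 115 mm above the bench.
- lid_handle (a point): middle of the cover's handle: level round steel bar 12 mm thick along the heater's y, 120 mm between its posts, 45 mm out in front of the cover's front edge (39 mm free gap). When closed it is 225 mm in front of the hinge axis, 10 mm above it, 125 mm above the bench; at 60 degrees 315 mm up. Being round it can turn in a grip from above as the cover swings
- dropper_a: amber dropper bottle, 30 mm across, 84 mm tall, near the reader; loose, to be left alone. Origin at its underside.
- dropper_b: amber dropper bottle, 33 mm across, 89 mm tall, behind the heater; loose, to be left alone. Origin at its underside.
- beaker_small: glass beaker, 50 mm across, 65 mm tall, near the reader; loose, to be left alone. Origin at its underside.
- beaker_big: glass beaker, 68 mm across, 90 mm tall, behind the heater; loose, to be left alone. Origin at its underside.
- carton: flat cardboard carton 70 x 40 x 18 mm, near the reader; loose, to be left alone. Origin at its underside.
- funnel: white plastic funnel standing mouth down, 72 mm across, 75 mm tall; loose, to be left alone. Origin at its underside.
- spatula: steel spatula lying flat, 170 mm long; loose, to be left alone. Origin at its underside.
Things that resemble listed ones, but are neither listed nor needed, are in the scene too. What is shaped like the reader but purple or red is not meant.

How it is judged:
By the outcome, as a careful person would: the job done as asked, in the order asked, and still so for the second after the job is handed in, while the arm keeps its last pose, push and grip.
It also fails if it takes over 72 s, if anything falls off the work surface, if the arm or the gripper's body presses on something with over 40 N, if the wrist force passes 120 N, or if a joint passes its speed limit or range.

## Robot

A 7-joint arm with a two-finger parallel gripper is mounted at the origin on the work surface. World frame = base frame: x ahead of the robot, y to its left, z up, the work surface at z = 0. Lengths are in m, angles in rad, forces in N, time in s.
With the tool pointing down it reaches from about 0.425 to 0.925 m from the base axis. Payload 6.8 kg.
Tool frame: the origin (TCP) lies on the centre line of the jaws, within the pads' length; the fingertips stand 14 mm ahead of it and the grasp point (between the pads) lies 5 mm behind it (bot.finger_overhang is the distance from the TCP to the fingertips, in m); z points along the fingers, y is the line along which they close (so a half turn about z gives the same grasp; the last joint's range is limited). The gripper opens to 85 mm and grips with 20 to 120 N. Pads are 22 mm wide; open, the fingers measure 114 mm over their backs; the gripper's body (76 mm by 85 mm) begins 54 mm behind the grasp point. The pads swing forward as they close: fully open they stand 13 mm farther back than shut.
Start: joints at [-1.338, 0.477, 0.022, 1.555, -0.011, 1.109, -0.083], TCP at [0.226, 0.636, 0.245] pointing down, gripper open.
Joint ranges: [-2.96, 2.96], [-0.34, 2.1], [-1.41, 1.46], [0.24, 2.44], [-1.37, 4.51], [0.17, 1.92], [-2.96, 2.96]. Speed limits (rad/s): [2.39, 2.39, 3.14, 3.14, 3.14, 3.14, 3.14].

## Interface

Orientations are given as a unit quaternion [w, x, y, z].
In Python, from station import bot gives the robot as it stands.
- The arm moves only by the shell command python3 -m inch 'ROWS' [OPENING] [FORCE]. ROWS is JSON, a list of rows, each a list of 4 numbers: the shift along the tool's x, y, z in m, then the turn about the tool's z in degrees. A call has 1 to 12 rows; each row shifts and turns the commanded pose from where the row before left it, along the tool's axes as they then stand; what a row does not reach is not made up. A row lasts 1/10 s, in which the tool goes at most 50 mm and 8.59 degrees, less where a joint would pass 70% of its speed; a pose out of reach is approached as far as the arm can. A call is refused whole if a number of a shift passes 0.05 or a number of a turn 8.59, either way. A call with a gripper value outside its range is refused whole. OPENING is the finger opening in m, from 0 to 0.0854, set as the call begins (- or left out, the last holds). The fingers move at their own pace and stop on an object; FORCE is the grip in N (left out, the last holds). Time passes only in rows, so rows that do not move let the fingers close. It gives the time, the measured TCP pose, the force, the opening and the grip force at its end, in the units of the state.
- bot.get_obs(): the state, without advancing time (a new reading comes with each control period).
- bot.read_camera(name): name is "scene" or "top" or "wrist"; returns a dict with "color" (384x512x3 uint8, red, green, blue), "mtx" (3x3 intrinsics, pixels), "world_from_camera" (4x4, takes a point from camera to world coordinates); the wrist camera has in their place "hand_eye" (4x4, takes a point from camera to tool coordinates, whose origin is the TCP and whose axes are the flange's). Camera axes: x right, y up, looking along -z (the intrinsics and any distortion apply to the point x, -y, -z); pixel columns grow to the right and rows downward; lengths in m; the calibration is good to about 2 mm. A picture is of the moment at which its call begins: read the wrist's pose just before it. There is no depth.
- bot.hand_in(): hands the job in; it is judged then, once.
The state is a dict: "t": time; "q": joint angles; "joint_vel": joint speeds; "joint_torque": joint torques, N m; "eef_pos": TCP position; "tool_rot": TCP orientation; "contact_force": force on the tool from outside, world axes, zero at the start; "torque": the same for the moment, N m; "gripper_width": opening from 0.0 (shut) to 1.0 (fully open); "grasp_force": force on a finger pad.
Only numpy, scipy, OpenCV 4.12 (cv2) and the standard library are available. Lean on these libraries where they do the work, as an engineer would, in place of code of your own. Each camera call takes 0.05 s, during which the arm holds its last target. There are 200 camera calls.

## Working session

There is one attempt and no reset: what is moved stays moved. The work goes in short steps, Python scripts to look and compute and a shell command to move; the robot and the scene stay as the last step left them, time stands still between calls to the robot, and variables do not carry over. Pictures are saved under pics/ and viewed, at most 10 in all, crops included, and the job is handed in when it is done.

```bash
mkdir -p pics; ls
python3 - <<'E'
from station import bot
import cv2,numpy as np
np.set_printoptions(precision=4,suppress=True)
print(bot.get_obs())
for n in ("scene","top","wrist"):
    c=bot.read_camera(n); cv2.imwrite(f"pics/{n}0.png",c["color"][:,:,::-1])
    print(n,{k:v for k,v in c.items() if k!="color"})
a=[cv2.imread(f"pics/{n}0.png") for n in("scene","top")]
for n,i in zip(("s","t"),a): cv2.imwrite(f"pics/{n}0b.png",cv2.resize(i,(800,600),interpolation=cv2.INTER_CUBIC))
E
```

```text
pics
{'t': 0.0, 'q': array([-1.3381,  0.4778,  0.0223,  1.5565, -0.0115,  1.1093, -0.0831]), 'joint_vel': array([ 0.0002, -0.0008,  0.0016,  0.0012,  0.0005, -0.0002,  0.0018]), 'joint_torque': array([ -0.0002, -59.6436,   1.6079, -28.1207,   0.0125,   0.0089,
         0.    ]), 'eef_pos': array([0.2254, 0.6356, 0.2443]), 'tool_rot': array([-0.0001,  0.1696,  0.9855, -0.0009]), 'contact_force': array([ 0.1186,  0.046 , -0.6321]), 'torque': array([ 0.001 , -0.018 , -0.0581]), 'grasp_force': 0.0, 'gripper_width': 1.0025953292441485}
scene {'mtx': array([[457.4265,   0.    , 245.8608],
       [  0.    , 457.4265, 198.2818],
       [  0.    ,   0.    ,   1.    ]]), 'world_from_camera': array([[-0.0963, -0.6614,  0.7438,  1.3764],
       [ 0.9953, -0.0537,  0.0811,  0.0794],
       [-0.0137,  0.7481,  0.6634,  0.8126],
       [ 0.    ,  0.    ,  0.    ,  1.    ]])}
top {'mtx': array([[482.3225,   0.    , 255.6868],
       [  0.    , 482.3225, 196.6558],
       [  0.    ,   0.    ,   1.    ]]), 'world_from_camera': array([[ 0.0294,  0.9874, -0.1556,  0.3715],
       [-0.9995,  0.0304,  0.0044,  0.0321],
       [ 0.0091,  0.1554,  0.9878,  1.3107],
       [ 0.    ,  0.    ,  0.    ,  1.    ]])}
wrist {'mtx': array([[339.4762,   0.    , 262.4217],
       [  0.    , 339.4762, 186.5035],
       [  0.    ,   0.    ,   1.    ]]), 'hand_eye': array([[ 0.0006,  0.9649,  0.2625,  0.0658],
       [ 1.    , -0.0008,  0.0005,  0.0006],
       [ 0.0007,  0.2625, -0.9649, -0.1296],
       [ 0.    ,  0.    ,  0.    ,  1.    ]])}
```

View pics/t0b.png

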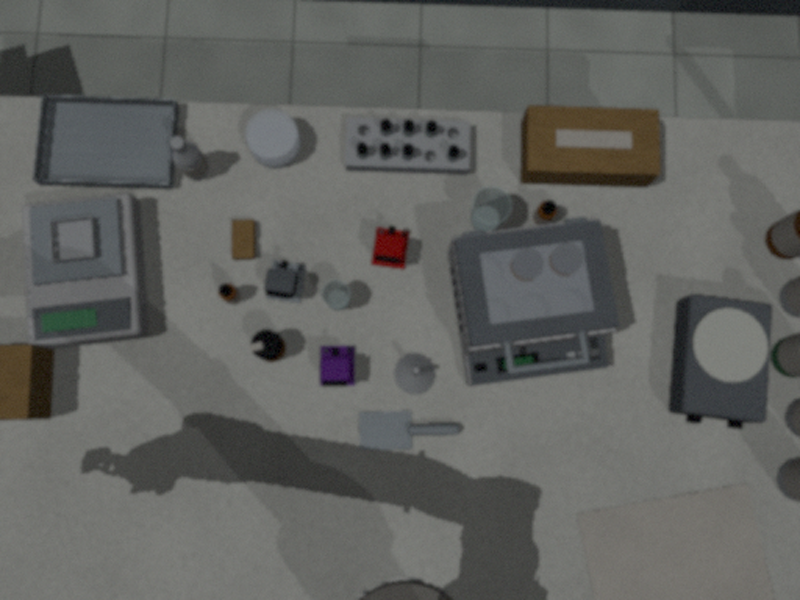

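View pics/s0b.png

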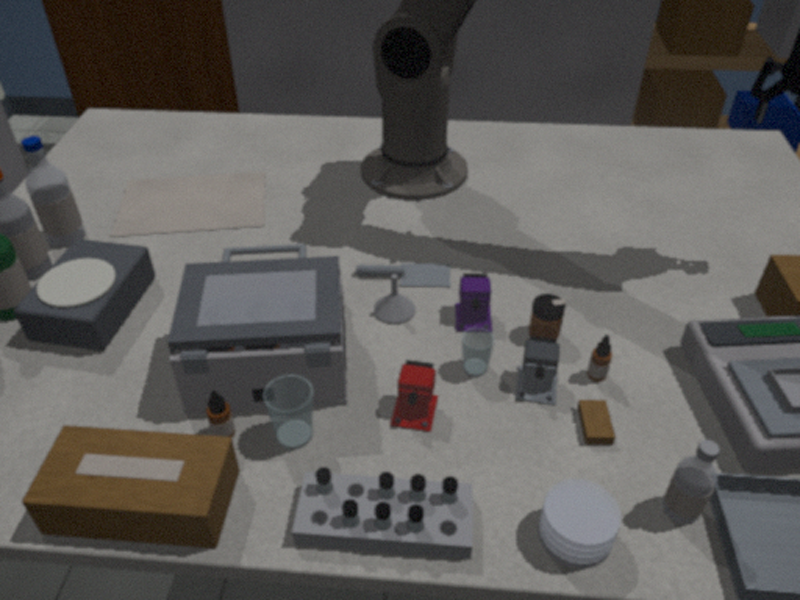

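The top view (800x600) shows the jar's black cap at (268,345) with its white strip to the left. The grey reader is at (285,279), with purple (337,365) and red (391,247) lookalikes. The heater is at (535,290), with its handle bar between about (508,368) and (592,355). The dropper at (228,291) is also amber with a black top, but narrower and without a label. The scene view shows the same layout, with the jar at (547,318) and the grey reader at (541,370).

```bash
cat > h.py <<'E'
import numpy as np, cv2
from scipy.spatial.transform import Rotation as R
from station import bot
np.set_printoptions(precision=4,suppress=True)
def tcp(o):
    T=np.eye(4); w,x,y,z=o["tool_rot"]; T[:3,:3]=R.from_quat([x,y,z,w]).as_matrix(); T[:3,3]=o["eef_pos"]; return T
def cam(n):
    o=bot.get_obs(); c=bot.read_camera(n)
    c["T"]=tcp(o)@c["hand_eye"] if n=="wrist" else c["world_from_camera"]; return c
def ray(c,px,z):
    u,v=px; K=c["mtx"]; d=c["T"][:3,:3]@np.array([(u-K[0,2])/K[0,0],-(v-K[1,2])/K[1,1],-1]); p=c["T"][:3,3]
    return p+d*(z-p[2])/d[2]
def proj(c,p):
    q=np.linalg.inv(c["T"])@np.append(p,1); K=c["mtx"]
    return np.array([K[0,0]*q[0]/-q[2]+K[0,2],K[1,1]*-q[1]/-q[2]+K[1,2]])
def save(c,name,box=None,s=1):
    im=c["color"][:,:,::-1]
    if box: im=im[box[1]:box[3],box[0]:box[2]]
    cv2.imwrite("pics/"+name,cv2.resize(im,None,fx=s,fy=s,interpolation=cv2.INTER_CUBIC))
E
python3 - <<'E'
from h import *
c=cam("top"); P=lambda x,y,z:ray(c,(x*.64,y*.64),z)
for n,x,y,z in [("cap",268,345,.065),("readertop",284,280,.066),("winL",266,295,.066),("winR",297,297,.066),("handL",508,370,.125),("handR",592,356,.125),("lidFL",470,347,.139),("lidFR",616,326,.139),("lidBL",455,240,.139),("lidBR",600,220,.139),("dropA",228,292,.084),("beakS",337,293,.065),("purple",337,352,.066),("funnel",415,372,.0),("spat",385,428,0),("spatH",460,427,0)]: print(n,P(x,y,z))
c["color"]; save(c,"crop1.png",(130,150,240,260),5)
E
```

```text
cap [0.4977 0.2426 0.065 ]
readertop [0.6079 0.2218 0.066 ]
winL [0.5814 0.2505 0.066 ]
winR [0.5797 0.1986 0.066 ]
handL [ 0.4636 -0.1468  0.125 ]
handR [ 0.4897 -0.2795  0.125 ]
lidFL [ 0.4966 -0.085   0.139 ]
lidFR [ 0.5367 -0.3141  0.139 ]
lidBL [ 0.6675 -0.0585  0.139 ]
lidBR [ 0.7079 -0.291   0.139 ]
dropA [0.5815 0.3102 0.084 ]
beakS [0.5887 0.1321 0.065 ]
purple [0.4894 0.1278 0.066 ]
funnel [ 0.465 -0.004  0.   ]
spat [0.3674 0.045  0.    ]
spatH [ 0.3729 -0.0838  0.    ]
```

View pics/crop1.png

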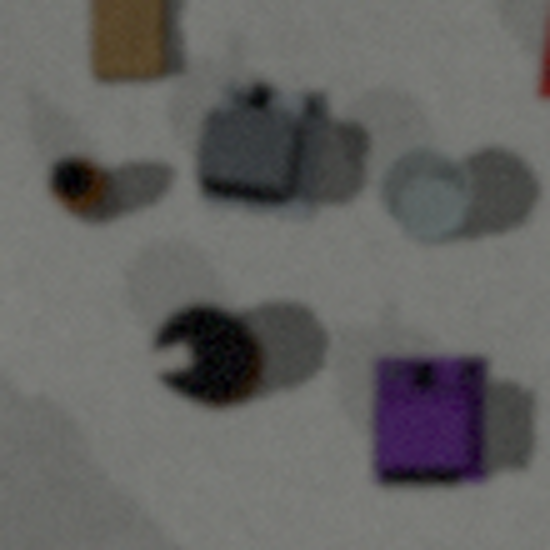

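```bash
python3 -m inch '[[-0.033,-0.0235,0.002,0],[-0.033,-0.0235,0.002,0],[-0.033,-0.0235,0.002,0],[-0.033,-0.0235,0.002,0],[-0.033,-0.0235,0.002,0],[-0.033,-0.0235,0.002,0],[-0.033,-0.0235,0.002,0],[-0.033,-0.0235,0.002,0],[-0.033,-0.0235,0.002,0],[-0.033,-0.0235,0.002,0],[-0.033,-0.0235,0.002,0],[-0.015,-0.015,0.002,0]]' 0.0854
python3 -m inch '[[0,0,0,0],[0,0,0,0],[0,0,0,0]]'
python3 - <<'E'
from h import *
o=bot.get_obs(); print(o["q"],o["eef_pos"],o["tool_rot"])
c=cam("wrist"); save(c,"w1.png",None,1.5)
for n,p in [("cap",(.4977,.2426,.065)),("reader",(.608,.222,.066))]: print(n,proj(c,p))
E
```

```text
t: 1.4
eef_pos: [0.4926, 0.2483, 0.2213]
tool_rot: [0.001, 0.172, 0.985, -0.0]
contact_force: [-0.3, -0.5, -0.3]
gripper_width: 1.001
grasp_force: 0.0
t: 1.7
eef_pos: [0.4897, 0.2536, 0.2213]
tool_rot: [-0.0, 0.169, 0.986, 0.0]
contact_force: [-0.2, 0.5, 0.5]
gripper_width: 0.998
grasp_force: 0.0
[-0.7321  0.3003  0.1728  1.8888 -0.0632  0.9576  0.7016] [0.4897 0.2536 0.2213] [-0.0003  0.1685  0.9857  0.0003]
cap [252.9279 185.7079]
reader [271.7002 298.1066]
```

View pics/w1.png

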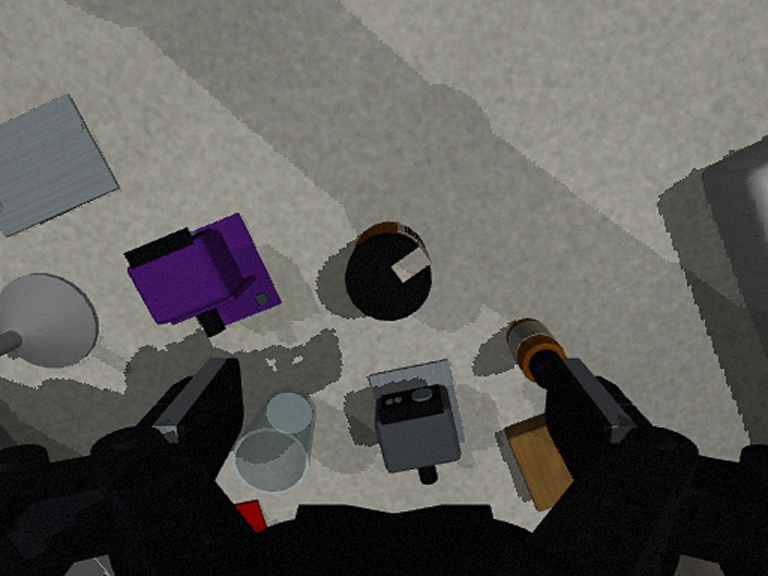

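The wrist view shows the jar's cap at (388,277), with the strip pointing right and up towards (425,258). The grey reader's window faces the jar at (415,400), and its plate's front edge runs from (370,375) to (450,360). Next is one close crop for corners.

Run:
```python
from h import *
c=cam("wrist"); save(c,"w2.png",(215,140,325,325),3.2)
np.save("c.npy",c,allow_pickle=True)
im=c["color"].astype(int); m=(im.max(2)<45).astype(np.uint8); m[:,:225]=0;m[:,300:]=0;m[:130]=0;m[222:]=0
k,_=cv2.findContours(m,0,1); k=max(k,key=cv2.contourArea); h=cv2.convexHull(k); e=cv2.fitEllipse(h); print(e, ray(c,e[0],.065))
b=cv2.boundingRect(h); mm=np.zeros_like(m); cv2.ellipse(mm,(e[0],(e[1][0]-3,e[1][1]-3),e[2]),1,-1)
w=((im.min(2)>75)&(mm>0)).astype(np.uint8); ys,xs=np.nonzero(w); print(len(xs),xs.mean(),ys.mean())
pts=np.array([ray(c,(x,y),.065)[:2] for x,y in zip(xs,ys)]); print(pts.mean(0))
u=np.linalg.svd(pts-pts.mean(0))[2][0]; print("strip yaw axis",np.degrees(np.arctan2(*u[::-1])), "extent",np.ptp((pts-pts.mean(0))@u),np.ptp((pts-pts.mean(0))@[-u[1],u[0]]))
```

```text
((258.00335693359375, 182.1637725830078), (57.19639205932617, 63.81739807128906), 172.43939208984375) [0.4962 0.2479 0.065 ]
309 272.8867313915858 175.44983818770226
[0.4948 0.2621]
strip yaw axis 102.93637585023919 extent 0.04052004450361785 0.032345525920970265
```

View pics/w2.png

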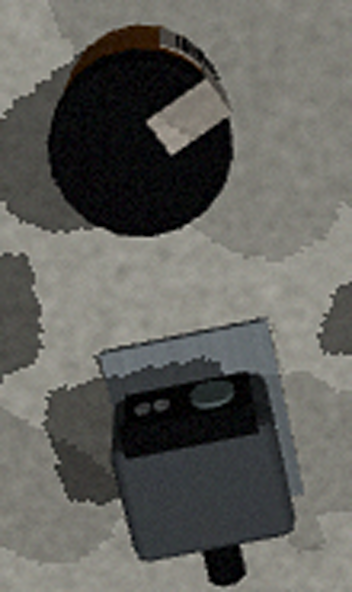

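Run:
```python
from h import *
c=np.load("c.npy",allow_pickle=True).item()
P=lambda x,y,z:ray(c,(215+x/3.2,140+y/3.2),z)[:2]
yaw=lambda d:np.degrees(np.arctan2(d[1],d[0]))
J=P(140.5,148,.065); print("jar",J)
print("strip upper",yaw(P(208,80,.065)-P(148,122,.065)),"lower",yaw(P(231,110,.065)-P(172,155,.065)),"c-inner",yaw(P(160,138.5,.065)-J))
a,b,d=P(98,356,.004),P(268,318,.004),P(300,492,.004)
print("plate",a,b,np.linalg.norm(a-b),yaw(a-b)-90,yaw(d-b))
f1,f2,r1,r2=P(115,458,.066),P(260,433,.066),P(140,560,.066),P(290,530,.066)
print("head",f1,f2,yaw(f1-f2)-90,yaw(r1-r2)-90,np.linalg.norm(f1-f2),yaw(r1-f1),yaw(r2-f2))
W=(f1+f2)/2; print("win",W,np.linalg.norm(W-J),"bearing",yaw(W-J))
```

```text
jar [0.4999 0.2475]
strip upper 106.4152913062053 lower 109.13143864376492 c-inner 97.40951623223802
plate [0.5813 0.2022] [0.5872 0.2626] 0.0606597499492257 -185.65168028911972 -8.141905519269235
head [0.5863 0.2089] [0.5927 0.2517] -188.3957828426927 -186.33610137581684 0.043290578119698296 -7.516345737970611 -2.4656971323268957
win [0.5895 0.2303] 0.0912402824232888 bearing -10.838259594790886
```

```bash
python3 -m inch '[[-0.006,-0.0017,0.01,0],[-0.0056,-0.0017,0.02,0],[0,0,0.03,0],[0,0,0.03,0],[0,0,0.03,0],[0,0,0.027,0],[0,0,0.02,0],[0,0,0.015,0],[0,0,0.005,0],[0,0,0,0],[0,0,0,0]]'
python3 -m inch '[[0,0,0,0],[0,0,0,0],[0,0,0,0],[0,0,0,0],[0,0,0,0],[0,0,0,0],[0,0,0,0],[0,0,0,0],[0,0,0,0],[0,0,0,0]]' 0.045 25
```

```text
t: 2.9
eef_pos: [0.5009, 0.2453, 0.035]
tool_rot: [0.001, 0.17, 0.986, 0.0]
contact_force: [0.0, -0.6, 1.0]
gripper_width: 0.997
grasp_force: 0.0
t: 3.9
eef_pos: [0.5008, 0.2453, 0.0351]
tool_rot: [0.0, 0.17, 0.986, 0.0]
contact_force: [-1.6, -0.3, 5.9]
gripper_width: 0.591
grasp_force: 25.2
```

```bash
python3 -m inch '[[0,0,0,3],[0,0,0,6],[0,0,0,7],[0,0,0,7],[0,0,0,7],[0,0,0,7],[0,0,0,7],[0,0,0,7],[0,0,0,7],[0,0,0,7],[0,0,0,7],[0,0,0,7]]'
python3 -m inch '[[0,0,0,7],[0,0,0,7],[0,0,0,7],[0,0,0,7],[0,0,0,6],[0,0,0,3],[0,0,0,0],[0,0,0,0],[0,0,0,0]]'
python3 -m inch '[[0,0,0,0],[0,0,0,0],[0,0,0,0],[0,0,0,0],[0,0,0,0]]' 0.0854
python3 -m inch '[[0,0,-0.01,0],[0,0,-0.02,0],[0,0,-0.03,0],[0,0,-0.03,0],[0,0,-0.03,0],[0,0,-0.03,0],[0,0,-0.03,0],[0,0,-0.01,0],[0,0,0,0],[0,0,0,0]]'
python3 - <<'E'
from h import *
o=bot.get_obs(); print(o["q"],o["tool_rot"]); c=cam("wrist"); np.save("c2.npy",c,allow_pickle=True)
p=proj(c,(.52,.24,.05)).astype(int);print(p); x,y=[int(max(0,v)) for v in p-95]; print(x,y); save(c,"w3.png",(x,y,x+190,y+190),3)
E
```

```text
t: 5.1
eef_pos: [0.5001, 0.2443, 0.035]
tool_rot: [-0.0, 0.759, 0.651, -0.0]
contact_force: [-2.0, -2.8, 9.4]
gripper_width: 0.59
grasp_force: 25.3
t: 6.0
eef_pos: [0.4999, 0.2454, 0.035]
tool_rot: [-0.001, 0.926, 0.379, -0.0]
contact_force: [-3.1, -1.9, 9.5]
gripper_width: 0.593
grasp_force: 25.2
t: 6.5
eef_pos: [0.5002, 0.245, 0.0342]
tool_rot: [0.0, 0.926, 0.378, -0.0]
contact_force: [1.0, -0.1, 1.1]
gripper_width: 0.998
grasp_force: 0.0
t: 7.5
eef_pos: [0.4995, 0.245, 0.2236]
tool_rot: [-0.0, 0.926, 0.379, -0.001]
contact_force: [-1.0, 0.1, -0.5]
gripper_width: 0.997
grasp_force: 0.0
[-1.2718  0.4285  0.9242  1.9078 -0.404   1.0051 -0.9623] [-0.0001  0.9256  0.3786 -0.0006]
[281 157]
186 62
```

View pics/w3.png

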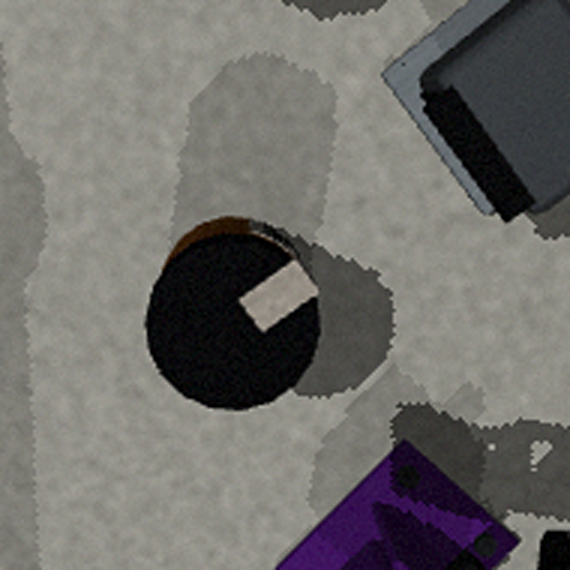

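Run:
```python
from h import *
c=np.load("c2.npy",allow_pickle=True).item()
P=lambda x,y,z:ray(c,(186+x/3,62+y/3),z)[:2]
yaw=lambda d:np.degrees(np.arctan2(d[1],d[0]))
# cap: fit circle to black region's world-plane pixels, lower image half of the contour only (top rim, no side wall)
im=c["color"]; m=(im.max(2)<45).astype(np.uint8); m[:,:225]=0;m[:,300:]=0;m[:130]=0;m[202:]=0
k=max(cv2.findContours(m,0,1)[0],key=cv2.contourArea)[:,0]; k=k[(k[:,1]>170)]
q=np.array([ray(c,p,.065)[:2] for p in k.astype(float)]); A=np.c_[2*q,np.ones(len(q))]; s=np.linalg.lstsq(A,(q**2).sum(1),rcond=None)[0]
J=s[:2]; print("jar fit",J,"r",np.sqrt(s[2]+J@J)); print("bbox",P(233,323,.065))
i,o=P(250,316,.065),P(307.5,276.5,.065)
print("strip",yaw(P(296,261,.065)-P(238,299,.065)),yaw(P(319,292,.065)-P(262,333,.065)),"short edge",yaw(P(238,299,.065)-P(262,333,.065))-90,"J-outer",yaw(o-J),"J-inner",yaw(i-J))
a,b=P(384,75,.004),P(490,215,.004); f1,f2=P(457,90,.066),P(532,207,.066)
print("plate",a,b,np.linalg.norm(a-b),yaw(a-b)-90,"head",f1,f2,yaw(f1-f2)-90)
W=(a+b)/2; print("bearing",yaw(W-J),W)
```

```text
jar fit [0.4995 0.2441] r 0.02204296477091372
bbox [0.5029 0.2465]
strip -11.740743279870758 -8.84516786268434 short edge -10.613168320780403 J-outer -6.710933150441405 J-inner 1.9117761142502454
plate [0.5876 0.26  ] [0.5815 0.2008] 0.05949192425535936 -5.808262591780675 head [0.5919 0.2487] [0.5854 0.2103] -9.540872815951204
bearing -9.160069094553414 [0.5845 0.2304]
```

The jar now stands with its label yaw at about -10°. The bearing to the window is -9.5°, and the reader's yaw is about -7°. I accept that and go on to the heater's handle.

```bash
python3 -m inch '[[0,0,0,-4],[0,0,-0.005,-8],[0,0,-0.005,-8],[0,0,-0.005,-8],[0,0,-0.005,-8],[0,0,-0.005,-8],[0,0,-0.005,-8],[0,0,0,-4],[0,0,0,0]]' 0.04
python3 -m inch '[[-0.03,-0.007,0,0],[-0.042,-0.01,0,0],[-0.042,-0.01,0,0],[-0.042,-0.01,0,0],[-0.042,-0.01,0,0],[-0.042,-0.01,0,0],[-0.042,-0.01,0,0],[-0.042,-0.01,0,0],[-0.042,-0.01,0,0],[-0.042,-0.01,0,0],[-0.025,-0.006,0,0],[-0.012,-0.003,0,0]]'
python3 -m inch '[[0,0,0,0],[0,0,0,0],[0,0,0,0],[0,0,0,0]]'
python3 - <<'E'
from h import *
o=bot.get_obs(); print(o["q"]); c=cam("wrist"); np.save("c3.npy",c,allow_pickle=True); print(c["T"]); save(c,"w4.png",None,1.5)
c=cam("top"); save(c,"w5.png",(130,150,240,260),5)
E
```

```text
t: 8.45
eef_pos: [0.4997, 0.2446, 0.2531]
tool_rot: [-0.0, 0.639, 0.769, -0.001]
contact_force: [0.2, 0.2, 0.5]
gripper_width: 0.471
grasp_force: 0.0
t: 9.65
eef_pos: [0.4755, -0.2149, 0.2535]
tool_rot: [-0.0, 0.642, 0.767, -0.001]
contact_force: [0.6, -0.2, -0.5]
gripper_width: 0.465
grasp_force: 0.0
t: 10.05
eef_pos: [0.4771, -0.2106, 0.254]
tool_rot: [-0.0, 0.639, 0.769, 0.0]
contact_force: [0.2, 0.1, -0.6]
gripper_width: 0.468
grasp_force: 0.0
[-0.4328  0.2875  0.8903  1.9512 -0.2615  1.0226  0.7601]
[[ 0.9829 -0.178  -0.0463  0.4661]
 [ 0.184   0.9481  0.2594 -0.1447]
 [-0.0023 -0.2634  0.9647  0.3837]
 [ 0.      0.      0.      1.    ]]
```

View pics/w4.png

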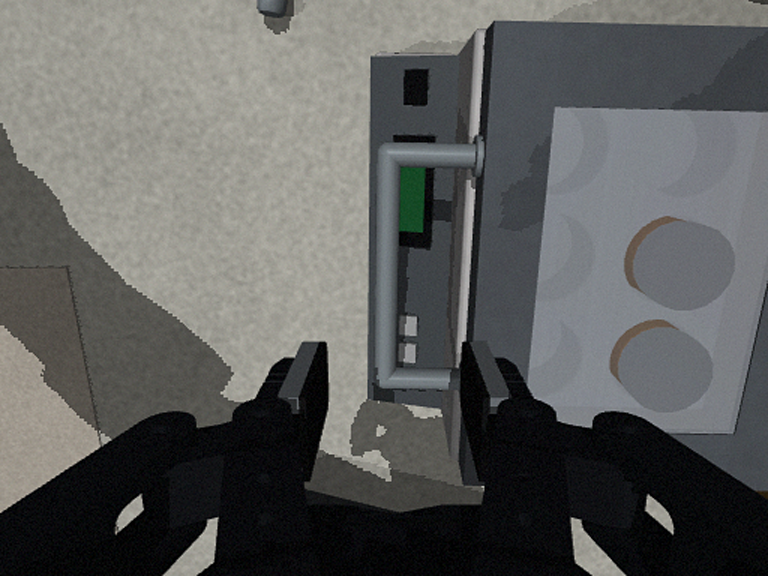

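View pics/w5.png

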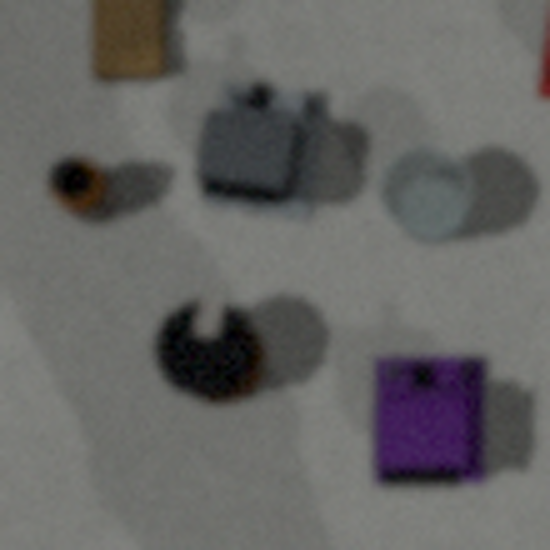

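The wrist view shows the handle bar's centreline from (388,155) to (387,379), left of the cover's edge at x≈480. The top crop shows the jar's strip now pointing at the reader.

Run:
```python
from h import *
yaw=lambda d:np.degrees(np.arctan2(d[1],d[0]))
c=np.load("c3.npy",allow_pickle=True).item()
P=lambda x,y,z:ray(c,(x/1.5,y/1.5),z)[:2]
a,b=P(388,155,.125),P(387,379,.125); M=(a+b)/2; y=yaw(b-a)-90
print("bar",a,b,np.linalg.norm(a-b),y,"mid",M)
print("lid edge yaw",yaw(P(473,360,.139)-P(494,22,.139))-90)
u=np.array([np.cos(np.radians(y)),np.sin(np.radians(y))]); print("hinge",M+.225*u,"open",M+(.225-.1039)*u)
T=tcp(bot.get_obs()); print("tool delta",T[:3,:3].T@np.append(M-T[:2,3],0), "tool y yaw",yaw(T[:2,1]), "pos",T[:3,3])
c=np.load("c2.npy",allow_pickle=True).item(); im=c["color"]; m=(im.min(2)>95).astype(np.uint8)
w=np.zeros_like(m); w[147:175,262:294]=m[147:175,262:294]; k=max(cv2.findContours(w,0,1)[0],key=cv2.contourArea)
q=np.array([ray(c,p,.065)[:2]*1e4 for p in k[:,0].astype(float)],np.float32); r=cv2.minAreaRect(q); print("strip rect",r)
```

```text
bar [ 0.4641 -0.152 ] [ 0.4855 -0.2712] 0.12107242207402526 -169.8300993270067 mid [ 0.4748 -0.2116]
lid edge yaw -170.3330043300346
hinge [ 0.2533 -0.2513] open [ 0.3556 -0.233 ]
tool delta [-0.0002 -0.0025 -0.    ] tool y yaw 10.54898658237119 pos [ 0.4771 -0.2109  0.2542]
strip rect ((5181.19482421875, 2431.40869140625), (118.9488754272461, 202.46310424804688), 79.05683135986328)
```

```bash
python3 -m inch '[[0,-0.0025,0.01,0],[0,0,0.02,0],[0,0,0.025,0],[0,0,0.025,0],[0,0,0.025,0],[0,0,0.015,0],[0,0,0.01,0],[0,0,0.004,0],[0,0,0,0],[0,0,0,0],[0,0,0,0]]'
python3 -m inch '[[0,0,0,0],[0,0,0,0],[0,0,0,0],[0,0,0,0],[0,0,0,0],[0,0,0,0],[0,0,0,0],[0,0,0,0],[0,0,0,0]]' 0 35
```

```text
t: 11.25
eef_pos: [0.475, -0.2125, 0.1211]
tool_rot: [0.001, 0.64, 0.769, 0.0]
contact_force: [0.1, -0.2, -0.5]
gripper_width: 0.468
grasp_force: 0.0
t: 12.15
eef_pos: [0.4734, -0.2125, 0.1207]
tool_rot: [-0.001, 0.64, 0.768, -0.0]
contact_force: [-3.7, 0.8, 6.9]
gripper_width: 0.127
grasp_force: 34.1
```

```bash
python3 -m inch '[[0,0.0005,-0.005,0],[0,0.0006,-0.007,0],[0,0.001,-0.0085,0],[0,0.0015,-0.0095,0],[0,0.0022,-0.0095,0],[0,0.0024,-0.0094,0],[0,0.0028,-0.0093,0],[0,0.0032,-0.0092,0],[0,0.0036,-0.009,0],[0,0.004,-0.0088,0],[0,0.0043,-0.0086,0],[0,0.0046,-0.0083,0]]'
```

```text
t: 13.35
eef_pos: [0.5014, -0.2079, 0.2229]
tool_rot: [-0.002, 0.64, 0.768, -0.002]
contact_force: [-10.6, -4.4, 1.2]
gripper_width: 0.123
grasp_force: 34.0
```

```bash
python3 -m inch '[[0,0.0056,-0.0092,0],[0,0.006,-0.0089,0],[0,0.0064,-0.0086,0],[0,0.0068,-0.0083,0],[0,0.0072,-0.008,0],[0,0.0076,-0.0076,0],[0,0.0079,-0.0072,0],[0,0.0083,-0.0069,0],[0,0.0086,-0.0064,0],[0,0.0088,-0.006,0],[0,0.009,-0.0056,0],[0,0.009,-0.0052,0]]'
python3 -m inch '[[0,0,0,0],[0,0,0,0],[0,0,0,0],[0,0,0,0],[0,0,0,0]]'
python3 - <<'E'
from h import *
o=bot.get_obs(); p=o["eef_pos"]; print(o["q"],p)
H=np.array([.6963,-.172,.115]); u=np.array([np.cos(np.radians(10.2)),np.sin(np.radians(10.2))])
g=p+[0,0,.005]; d=g-H; print("r",np.hypot(d[:2]@u,d[2]),"angle",np.degrees(np.arctan2(d[2],-d[:2]@u))-2.54,"lateral",d[:2]@[-u[1],u[0]])
c=cam("scene"); save(c,"s2.png",None,1.5)
E
```

```text
t: 14.55
eef_pos: [0.5935, -0.1928, 0.3141]
tool_rot: [0.001, 0.641, 0.768, -0.0]
contact_force: [-7.0, -4.7, 11.7]
gripper_width: 0.128
grasp_force: 35.7
t: 15.05
eef_pos: [0.5936, -0.1928, 0.3141]
tool_rot: [0.001, 0.641, 0.768, -0.0]
contact_force: [-9.4, -3.0, 14.5]
gripper_width: 0.125
grasp_force: 36.1
[-0.3977  0.4343  0.8547  1.644  -0.3436  1.2194  0.7105] [ 0.5936 -0.1928  0.3141]
r 0.22939759544062432 angle 60.27320975908118 lateral -0.00231392830380981
```

View pics/s2.png

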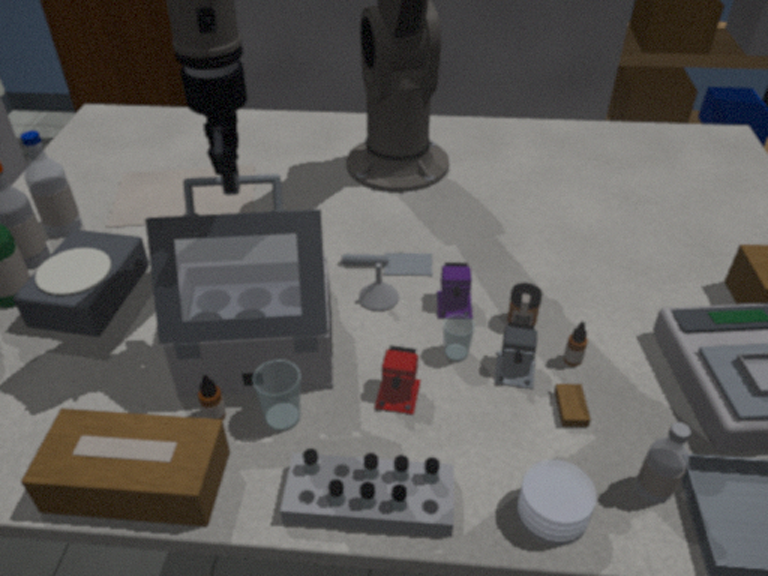

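The scene view shows the cover propped open, with the bar gripped at (230,185) and the jar's strip facing the reader at (525,290). The neighbouring things look undisturbed. The travel in the jaws' direction gives an angle of about 60.2°.

```bash
python3 -c "
from station import bot
print(bot.hand_in())"
```

```text
the job is handed in; nothing more can be done
None
```

I turned the jar until its label faces the reader's window to within about 1° by my measurements, and the arm is still holding the heater's cover open at about 60° (60.2° worked out from the arm's travel); the job is handed in after about 15 s.

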